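# Tighten the bench clamp on the sharpening stone until its tab pops out

### The arm

A 6-joint arm with a two-finger parallel gripper is mounted at the origin on a cart in front of the work surface, level with it; the furniture and walls round the work are solid. World frame = base frame: x ahead of the robot, y to its left, z up, the work surface at z = 0. Lengths are in m, angles in rad, forces in N, time in s.
With the tool pointing down it reaches from about 0.4 to 0.825 m from the base axis. Payload 7 kg.
Tool frame: the origin (TCP) lies midway between the tips of the shut fingers; the grasp point (between the pads) lies 19 mm behind it; z points along the fingers, y is the line along which they close (so a half turn about z gives the same grasp; the last joint's range is limited). The gripper opens to 88 mm and grips with 3 to 60 N. Pads are 19 mm wide; open, the fingers measure 130 mm over their backs; the gripper's body (78 mm by 193 mm) begins 47 mm behind the grasp point.
Start: joints at [-0.936, 0.359, 0.012, 0, -1.224, -0.288], TCP at [0.229, -0.635, 0.227] pointing down, gripper open.
Joint ranges: [-3.07, 3.07], [-1.43, 2.12], [-1.02, 1.25], [-3.03, 1.67], [-3.05, -0], [-3.03, 3.03]. Speed limits (rad/s): [2.39, 2.39, 3.01, 3.14, 3.14, 3.14].

### API

Orientations are given as [roll, pitch, yaw] about the fixed x, y, z axes, in that order (R = Rz(yaw) Ry(pitch) Rx(roll)).
In Python, from station import arm gives the robot as it stands.
- The arm moves only by the tool servo_tool, never from a script. Its argument "deltas" is a list of rows, each a list of 7 numbers: the closure, from -1 (fully open) to 1 (shut), then the shift along the tool's x, y, z in mm, then the turn, a rotation vector about the tool's x, y, z in degrees. In form: [[gripper, x, y, z, ax, ay, az], ...]. A call has 1 to 20 rows; each row shifts and turns the commanded pose from where the row before left it, along the tool's axes as they then stand; what a row does not reach is not made up. A row lasts 1/12 s, in which the tool goes at most 41.7 mm and 7.16 degrees, less where a joint would pass 70% of its speed; a pose out of reach is approached as far as the arm can. A call is refused whole if a number of a shift passes 41.7 or a number of a turn 7.16, either way. A call with a gripper value outside its range is refused whole. The fingers move at their own pace and stop on an object; "squeeze" is the grip in N (left out, the last holds). Time passes only in rows, so rows that do not move let the fingers close. It gives the time, the measured TCP pose, the force, the opening and the grip force at its end, in the units of the state.
- arm.get_state(): the state, without advancing time (a new reading comes with each control period).
- arm.grab_frame(name): name is "scene" or "side" or "wrist"; returns a dict with "color" (480x640x3 uint8, red, green, blue), "K" (3x3 intrinsics, pixels), "position" and "orientation" of the camera in the world. Camera axes: x right, y down, z forward; pixel columns grow to the right and rows downward; lengths in m; the calibration is good to about 2 mm. A picture is of the moment at which its call begins. There is no depth.
- arm.job_done(): hands the job in; it is judged then, once.
Trained networks look in a picture, given as the dict that the camera call returned (one of the last four; its "shot" number tells which), for a name from the list of things; names that differ only in an ending like _2 or _b are one class to them, and where a whole thing is asked for, a point or a joint stands for the part that bears it (a point fixed in the world has none). Each returns a list of dicts, best first, with "conf" (0 to 1); they miss things now and then, are a little off and sometimes report something else, mostly with a low value. They report only what shows in the picture. A call takes as long as a camera call.
- arm.recognise(query, picture): "at" ([x, y, z] in m, in the coordinates of the camera as it stood for that picture, good to about 4 mm: the middle of the surface that is visible of it).
The state is a dict: "t": time; "q": joint angles; "qd": joint speeds; "joint_efforts": joint torques, N m; "eef_pos": TCP position; "ee_rot": TCP orientation; "force": force on the tool from outside, world axes, zero at the start; "moment": the same for the moment, N m; "width": finger opening in m; "gripper_force": force on a finger pad.
Only numpy, scipy, OpenCV 4.12 (cv2) and the standard library are available. Lean on these libraries where they do the work, as an engineer would, in place of code of your own. Each camera call takes 0.05 s, during which the arm holds its last target. There are 200 camera calls.

### The job

Two identical screw clamps are bolted to the bench; the sharpening stone lies loose in one of them and the other is empty. Turn the wing handle of the clamp with the stone clockwise, seen from above, until the clamp's steel indicator tab pops out of its nose, then stop, going on by no more than about 20 degrees. Leave the stone clamped where it lies and let go of the handle.

Things in the scene. Friction and masses are not known exactly. Their poses are not given: they have to be found in the camera images.
- clamp_grip (a point): centre of the wing handle of the clamp that holds the stone, on its vertical screw axis, 139 mm above the worktop: a plain bar 70 x 14 x 26 mm (long, thick, tall); grip its thickness. x axis along the bar (turns with it), z up. It turns in place; the clamp's top is 31 mm below this point. Dark steel C-shaped clamp, base 150 x 90 mm, nose towards the robot within 20 degrees.
- clamp_screw (a joint): angle of that handle, rad, growing clockwise seen from above (tightening). Starts between -0.3 and 0.25, the pad 0.7 to 3.5 mm clear of the stone; pad goes down 5 mm per rad, then presses 5 N per mm. Takes 0.15 N m to turn, 0.25 when tight; stays where left. The tab pops at 15 N, at about 1.0 rad, and more than 1.45 is overtightened; hard stop at 2.0.
- clamp_tab (a joint): how far that clamp's indicator tab stands out, m: 0 = in, 0.014 = popped out. Steel plate 28 mm wide, 6 mm thick, that springs level out of the nose towards the robot, 50 to 57 mm below the handle's centre; its tip is 50 mm from the screw axis when in, 64 mm when out. It snaps out within half a second and stays out.
- stone: dark grey-brown sharpening stone, 50 x 150 x 25 mm, lying flat across the clamp's bed (14 mm above the worktop) under the pad, its ends standing out on both sides; origin at the centre of its underside, y axis along its length

How it is judged:
At the end, for the whole second after the job is handed in: The tab of the clamp that holds the stone stands out by more than 9 mm, its screw is still tight and not overtightened (0.9 to 1.45 rad), and the stone is within 15 mm of where it lay (value of joint clamp_tab above 0.009 m and value of joint clamp_screw between 0.9 and 1.45 rad and distance of stone from where it was at the start of the episode below 0.015 m); the robot touches nothing.
It fails at once if the clamp is overtightened, more than 25 degrees past the point where the tab pops out (value of joint clamp_screw above 1.45 rad).
It also fails if it takes over 45 s, if anything falls off the work surface, if the arm or the gripper's body presses on something with over 40 N, if the wrist force passes 120 N, or if a joint passes its speed limit or range.

## Working session

There is one attempt and no reset: what is moved stays moved. The work goes in short steps, Python scripts to look and compute and a tool call to move; the robot and the scene stay as the last step left them, time stands still between calls to the robot, and variables do not carry over. Pictures are saved under pics/ and viewed, at most 10 in all, crops included, and the job is handed in when it is done.

Besides the shell and the picture viewer there is one more tool, called as a command line: name --pt "numbers of a row" for each row, then --argument value for the rest. servo_tool: Moves the arm, as the interface text tells. Its arguments: {"type":"object","properties":{"deltas":{"type":"array","items":{"type":"array","items":{"type":"number"}}},"squeeze":{"type":"number"}},"required":["deltas"]}

```bash
mkdir -p pics; cat > h.py <<'E'
import numpy as np,cv2
from station import arm
from scipy.spatial.transform import Rotation as R
def rot(o):
    o=np.array(o,float)
    return o if o.shape==(3,3) else (R.from_euler('xyz',o).as_matrix() if o.size==3 else R.from_quat(o).as_matrix())
def world(f,p): return rot(f["orientation"])@np.array(p)+np.array(f["position"])
def pix(f,P):
    c=rot(f["orientation"]).T@(np.array(P)-np.array(f["position"])); u=np.array(f["K"])@c; return u[:2]/u[2]
def plane(f,u,v,z):
    d=rot(f["orientation"])@np.linalg.inv(np.array(f["K"]))@np.array([u,v,1.]); p=np.array(f["position"]); return p+d*(z-p[2])/d[2]
def save(f,n): cv2.imwrite('pics/'+n,cv2.cvtColor(f["color"],cv2.COLOR_RGB2BGR))
E
python3 - <<'E'
from h import *
s=arm.get_state(); print(s['t'],s['eef_pos'],s['ee_rot'],s['width'])
for n in("scene","side"):
    f=arm.grab_frame(n); save(f,n+'0.png'); print(n,f["position"],f["orientation"],f["K"][0])
    for q in("clamp_grip","stone","clamp_tab"):
        for r in arm.recognise(q,f): w=world(f,r["at"]); print(q,r["conf"],w.round(3),pix(f,w).round())
E
```

```text
0.0 [ 0.22925057 -0.63433069  0.22560621] [ 3.13988898e+00 -1.36255205e-04 -2.79492714e+00] 0.08739074984049922
scene [-0.50682782 -0.58415476  0.64766284] [-2.01790729 -0.02264995 -1.06956063] [560.85523693   0.         326.09967898]
stone 0.67 [0.449 0.233 0.029] [216. 247.]
side [-0.34217407  1.27520545  0.75402567] [-1.95716019  0.02403988 -2.60419275] [624.85682168   0.         309.80574681]
clamp_grip 0.68 [0.454 0.296 0.135] [235. 281.]
stone 0.76 [0.44  0.329 0.035] [234. 328.]
```

View pics/scene0.png

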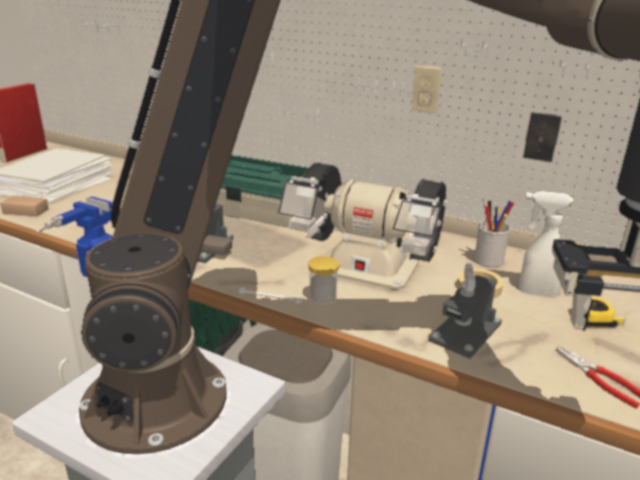

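View pics/side0.png

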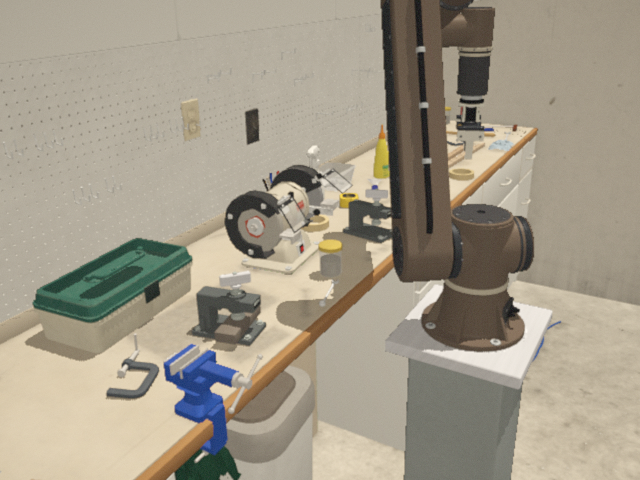

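The scene picture mostly shows the empty clamp, at (465,310). The side picture shows the stone in the nearer clamp, with a light handle at about (235,280) and the stone at (234,328). I'll lift the arm and swing it round above that clamp.

servo_tool --pt "-1 0 10 -15 0 0 0" --pt "-1 0 25 -30 0 0 0" --pt "-1 0 25 -30 0 0 0" --pt "-1 0 25 -30 0 0 0" --pt "-1 0 25 -30 0 0 0" --pt "-1 0 14 -15 0 0 0" --pt "-1 -19.2 0.3 0 0 0 -2" --pt "-1 -38.4 1.3 0 0 0 -4" --pt "-1 -38.4 1.3 0 0 0 -4" --pt "-1 -38.4 1.3 0 0 0 -4" --pt "-1 -38.4 1.3 0 0 0 -4" --pt "-1 -38.4 1.3 0 0 0 -4" --pt "-1 -38.4 1.3 0 0 0 -4" --pt "-1 -38.4 1.3 0 0 0 -4" --pt "-1 -38.4 1.3 0 0 0 -4" --pt "-1 -38.4 1.3 0 0 0 -4" --pt "-1 -38.4 1.3 0 0 0 -4" --pt "-1 -38.4 1.3 0 0 0 -4" --pt "-1 -38.4 1.3 0 0 0 -4" --pt "-1 -38.4 1.3 0 0 0 -4"

```text
t: 2.07
eef_pos: [0.5295, -0.152, 0.3776]
ee_rot: [-3.141, 0.0, -1.849]
force: [0.6, -0.5, 0.3]
width: 0.0878
gripper_force: 0.0
```

servo_tool --pt "-1 -38.4 1.3 0 0 0 -4" --pt "-1 -38.4 1.3 0 0 0 -4" --pt "-1 -38.4 1.3 0 0 0 -4" --pt "-1 -38.4 1.3 0 0 0 -4" --pt "-1 -38.4 1.3 0 0 0 -4" --pt "-1 -38.4 1.3 0 0 0 -4" --pt "-1 -38.4 1.3 0 0 0 -4" --pt "-1 -38.4 1.3 0 0 0 -4" --pt "-1 -38.4 1.3 0 0 0 -4" --pt "-1 -38.4 1.3 0 0 0 -4" --pt "-1 -38.4 1.3 0 0 0 -4" --pt "-1 -19.2 0.3 0 0 0 -2" --pt "-1 0 0 0 0 0 0" --pt "-1 0 0 0 0 0 0" --pt "-1 0 0 0 0 0 0"

```text
t: 3.32
eef_pos: [0.4782, 0.2729, 0.3773]
ee_rot: [-3.141, 0.0, -1.05]
force: [0.3, -0.8, -0.9]
width: 0.0877
gripper_force: 0.0
```

```bash
python3 - <<'E'
from h import *
s=arm.get_state(); print(s['t'],s['eef_pos'],s['ee_rot'],s['q'],s['force'])
f=arm.grab_frame("wrist"); save(f,'w0.png'); print(f["position"],pix(f,[.454,.296,.139]))
for q in("clamp_grip","stone","clamp_tab"):
    for r in arm.recognise(q,f): w=world(f,r["at"]); print(q,r["conf"],w.round(3),pix(f,w).round())
E
```

```text
3.3167 [0.47815665 0.27292453 0.37733788] [-3.14076414e+00  7.47751495e-05 -1.04962805e+00] [ 8.74650465e-01  9.00513748e-02 -2.02255884e-03  2.17589010e-04
 -1.47791922e+00 -3.53502317e-01] [ 0.27688171 -0.7857818  -0.90716086]
[0.51973408 0.20169698 0.53700701] [328.70920273 226.38912152]
clamp_grip 0.65 [0.46  0.289 0.15 ] [328. 221.]
stone 0.75 [0.464 0.251 0.038] [337. 179.]
clamp_tab 0.44 [0.468 0.253 0.038] [334. 179.]
```

View pics/w0.png

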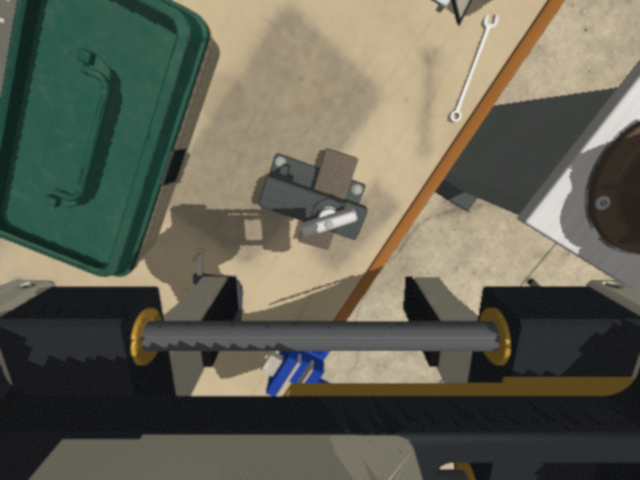

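The wrist picture shows the clamp with the stone at (315,195) and its light handle bar at about (329,221). Next I'll measure the bar's centre and direction.

```bash
python3 - <<'E'
from h import *
f=arm.grab_frame("wrist"); c=f["color"][140:260,240:400]
hsv=cv2.cvtColor(f["color"],cv2.COLOR_RGB2HSV)
m=((hsv[...,1]<35)&(hsv[...,2]>115)).astype(np.uint8); mm=np.zeros_like(m); mm[195:245,290:370]=m[195:245,290:370]
n,l,st,ce=cv2.connectedComponentsWithStats(mm); k=1+np.argmax(st[1:,4]); print(st[k],ce[k])
r=cv2.minAreaRect(np.argwhere(l==k)[:,::-1].astype(np.float32)); print(r)
b=cv2.boxPoints(r); print(b, [plane(f,*p,.152).round(4) for p in b], plane(f,*r[0],.152))
big=cv2.resize(cv2.cvtColor(c,cv2.COLOR_RGB2BGR),None,fx=5,fy=5,interpolation=cv2.INTER_CUBIC)
cv2.polylines(big,[((b-[240,140])*5).astype(int)],True,(0,0,255),1); cv2.imwrite('pics/c0.png',big)
E
```

```text
[303 210  55  25 607] [332.58484349 222.97034596]
((330.0999755859375, 223.8000030517578), (12.332881927490234, 55.97230911254883), 71.56504821777344)
[[301.59998 226.8    ]
 [354.69995 209.09999]
 [358.59998 220.8    ]
 [305.5     238.50002]] [array([0.4848, 0.3089, 0.152 ]), array([0.4407, 0.2585, 0.152 ]), array([0.4291, 0.2684, 0.152 ]), array([0.4735, 0.3195, 0.152 ])] [0.45689021 0.28859451 0.152     ]
```

View pics/c0.png

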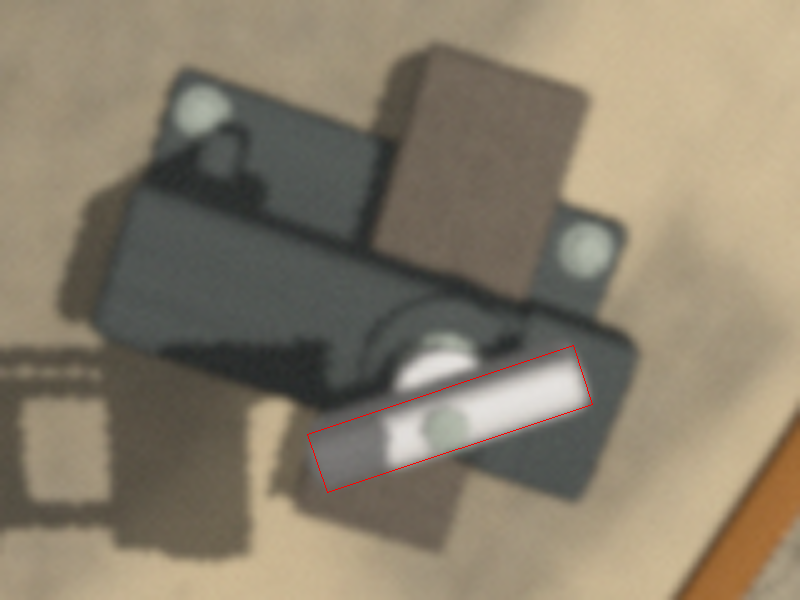

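servo_tool --pt "-1 0 0 0 0 0 -4" --pt "-1 0 0 0 0 0 -7" --pt "-1 0 0 0 0 0 -7" --pt "-1 0 0 0 0 0 -7" --pt "-1 0 0 0 0 0 -7" --pt "-1 0 0 0 0 0 -7" --pt "-1 0 0 0 0 0 -7" --pt "-1 0 0 0 0 0 -7" --pt "-1 0 0 0 0 0 -7" --pt "-1 0 0 0 0 0 -7" --pt "-1 0 0 0 0 0 -7" --pt "-1 0 0 0 0 0 -7" --pt "-1 0 0 0 0 0 -7" --pt "-1 0 0 0 0 0 -7" --pt "-1 0 0 0 0 0 -7" --pt "-1 0 0 0 0 0 -7"

```text
t: 4.9
eef_pos: [0.4787, 0.2727, 0.3766]
ee_rot: [3.142, 0.0, 0.858]
force: [0.7, -0.2, -0.9]
width: 0.0878
gripper_force: 0.0
```

servo_tool --pt "-1 -1 -13 15 0 0 0" --pt "-1 -1 -13 25 0 0 0" --pt "-1 0 0 25 0 0 0" --pt "-1 0 0 15 0 0 0" --pt "-1 0 0 0 0 0 0" --pt "-1 0 0 0 0 0 0" --pt "-1 0 0 0 0 0 0"

```text
t: 5.48
eef_pos: [0.4583, 0.289, 0.2979]
ee_rot: [3.141, -0.002, 0.852]
force: [1.0, 0.3, 0.8]
width: 0.0875
gripper_force: 0.0
```

```bash
python3 - <<'E'
from h import *
s=arm.get_state(); print(s['t'],s['eef_pos'],s['ee_rot'],s['q'],s['force'])
f=arm.grab_frame("wrist"); u,v=pix(f,[.457,.2885,.139]).round().astype(int); print(u,v)
for q in("clamp_grip",):
    for r in arm.recognise(q,f): w=world(f,r["at"]); print(q,r["conf"],w.round(3),pix(f,w).round())
hsv=cv2.cvtColor(f["color"],cv2.COLOR_RGB2HSV)
m=((hsv[...,1]<35)&(hsv[...,2]>115)).astype(np.uint8); mm=np.zeros_like(m); mm[max(v-70,0):v+70,u-70:u+70]=m[max(v-70,0):v+70,u-70:u+70]
n,l,st,ce=cv2.connectedComponentsWithStats(mm); k=1+np.argmax(st[1:,4]); print(st[k],ce[k])
r=cv2.minAreaRect(np.argwhere(l==k)[:,::-1].astype(np.float32)); print(r)
b=cv2.boxPoints(r); print(b, [plane(f,*p,.152).round(4) for p in b], plane(f,*r[0],.152))
o=cv2.cvtColor(f["color"],cv2.COLOR_RGB2BGR); cv2.polylines(o,[b.astype(int)],True,(0,0,255),1); cv2.imwrite('pics/w1.png',o)
g=arm.grab_frame("side"); w=g["color"][220:370,150:320]; big=cv2.resize(cv2.cvtColor(w,cv2.COLOR_RGB2BGR),None,fx=4,fy=4,interpolation=cv2.INTER_CUBIC)
cv2.imwrite('pics/s1.png',big); np.save('side_ref.npy',g["color"])
E
```

```text
5.4833 [0.45829799 0.28895525 0.2979407 ] [ 3.14100473e+00 -1.56199049e-03  8.52370436e-01] [ 9.24923818e-01  9.76385736e-02 -1.67957312e-01  7.25324404e-04
 -1.30368524e+00  1.49805157e+00] [0.97742202 0.32666234 0.77353549]
318 218
[ 305  183   27   71 1210] [317.58595041 217.58677686]
((318.0, 218.0), (70.0, 26.0), 90.0)
[[305. 183.]
 [331. 183.]
 [331. 253.]
 [305. 253.]] [array([0.4722, 0.3244, 0.152 ]), array([0.4902, 0.3087, 0.152 ]), array([0.4455, 0.2566, 0.152 ]), array([0.4263, 0.2734, 0.152 ])] [0.45929744 0.29160893 0.152     ]
```

View pics/w1.png

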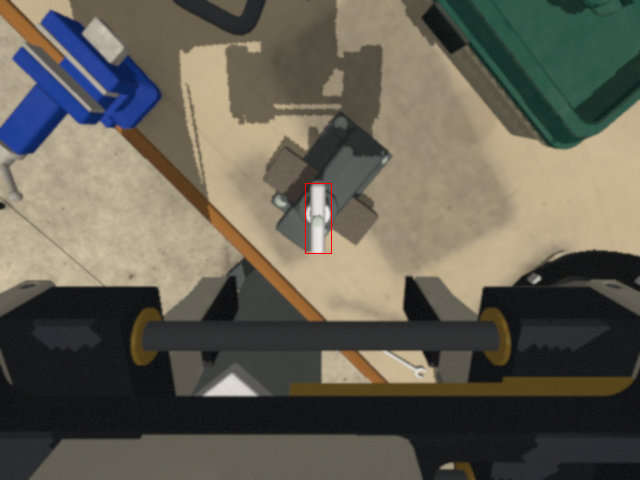

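View pics/s1.png

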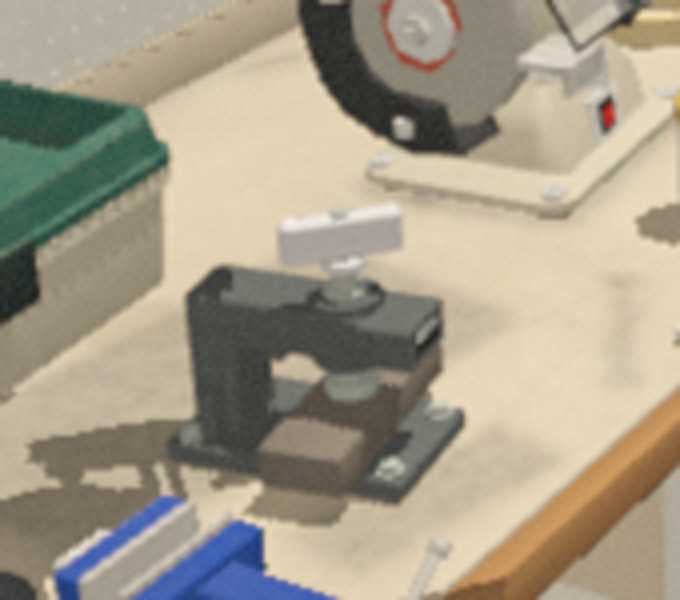

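The wrist picture shows the bar centred under the tool at (318,218) and lined up with tool x. The side picture shows the nose slot clearly, at crop position (428,330), with the tab in. I'll descend and grip.

servo_tool --pt "-1 0 0 15 0 0 0" --pt "-1 0 0 25 0 0 0" --pt "-1 0 0 30 0 0 0" --pt "-1 0 0 30 0 0 0" --pt "-1 0 0 25 0 0 0" --pt "-1 0 0 20 0 0 0" --pt "-1 0 0 15 0 0 0" --pt "-1 0 0 10 0 0 0" --pt "-1 0 0 5 0 0 0" --pt "-1 0 0 0 0 0 0" --pt "-1 0 0 0 0 0 0"

```text
t: 6.55
eef_pos: [0.458, 0.2894, 0.1224]
ee_rot: [3.141, -0.001, 0.853]
force: [-0.8, 0.8, 0.0]
width: 0.0878
gripper_force: 0.0
```

servo_tool --pt "1 0 0 0 0 0 0" --pt "1 0 0 0 0 0 0" --pt "1 0 0 0 0 0 0" --pt "1 0 0 0 0 0 0" --pt "1 0 0 0 0 0 0" --pt "1 0 0 0 0 0 0" --pt "1 0 0 0 0 0 0" --pt "1 0 0 0 0 0 0" --pt "1 0 0 0 0 0 0" --pt "1 0 0 0 0 0 0" --pt "1 0 0 0 0 0 0" --pt "1 0 0 0 0 0 0" --squeeze 50

```text
t: 7.55
eef_pos: [0.4562, 0.2901, 0.1215]
ee_rot: [-3.139, -0.0, 0.852]
force: [-16.8, 11.1, 8.1]
width: 0.0138
gripper_force: 50.0
```

```bash
cat > look.py <<'E'
import sys
from h import *
s=arm.get_state(); print(s['t'],s['eef_pos'].round(4),s['ee_rot'].round(3),'q5',s['q'][5],'F',s['force'].round(1),'M',s['moment'].round(3),s['width'],s['gripper_force'])
g=arm.grab_frame("side")
print([(round(r['conf'],2),world(g,r['at']).round(3)) for r in arm.recognise("clamp_tab",g)])
np.save(f'side_{sys.argv[1]}.npy',g["color"])
a=g["color"].astype(int); b=np.load('side_ref.npy').astype(int)
# nose region: slot at about (257,302); tab would come out to its right
print(abs(a-b).sum(2)[298:312,255:272])
E
python3 look.py 1
```

```text
7.55 [0.4562 0.2901 0.1215] [-3.139 -0.     0.852] q5 1.4979741851287534 F [-16.8  11.1   8.1] M [ 3.075  5.762 -0.049] 0.013829035328880907 49.983399510383606
[]
[[ 1  5  3  3  6  4 11  1  1  3  2  2  6  2 12  3  4]
 [ 7  4  8  3  9  6  1  2  1  3  2  0  6  8  1  3  6]
 [10  3  5  5  5  6  4  2  2  5  9  8  3  3  0  4  5]
 [16  3  3 17  8  5  3  2  2  2  7  3  3  6  5  2  6]
 [ 8  6 19 13 14  6  1  2  3  2  2  5  3  2  2 10  3]
 [10 13  5  1  5  9  1  7  2  2  4 14  4  1  3  4  1]
 [ 3 14 24  7  6 14 12  3  5  3  2  3  5  9  2  4 14]
 [ 6 10 13  6  2  8  1  3  2  2  3  3  8  9  7  2  1]
 [ 8  8  6 11  2  9  3  3  1  3  3  2  0  3  2  1  4]
 [23 19 10  1 13  9 13  7  3  6 10  0  1  0  4  4  6]
 [ 6  5  3  7  5  7  8  8  4  5  5  4  9  1  5  2  2]
 [ 0  6  4  5  0  6  3  2  1  4  3  1  1  1  2  4  3]
 [ 6  1  6  1  2  5  7  9  2  3  2  3  2  3  1  3  1]
 [12  9  9  9  6  6  0  6  5  6  1  4  4  3  2  5  1]]
```

Gripped, with about 2 mm of sideways offset. I'll ease that out, then turn clockwise.

servo_tool --pt "1 0 -1 0 0 0 0" --pt "1 0 -1 0 0 0 0" --pt "1 0 0 0 0 0 2" --pt "1 0 0 0 0 0 3" --pt "1 0 0 0 0 0 3" --pt "1 0 0 0 0 0 3" --pt "1 0 0 0 0 0 3" --pt "1 0 0 0 0 0 2" --pt "1 0 0 0 0 0 0" --pt "1 0 0 0 0 0 0" --pt "1 0 0 0 0 0 0"

```text
t: 8.57
eef_pos: [0.4558, 0.2904, 0.1215]
ee_rot: [-3.141, -0.0, 0.575]
force: [-2.9, 1.7, -0.4]
width: 0.0138
gripper_force: 50.0
```

```bash
python3 look.py 2 | head -2
```

```text
8.5667 [0.4558 0.2904 0.1215] [-3.141 -0.     0.575] q5 1.2159255586951225 F [-2.9  1.7 -0.4] M [ 0.787  1.117 -0.14 ] 0.013811691626861102 49.95973348617554
[(0.66, array([0.449, 0.297, 0.134]))]
```

servo_tool --pt "1 0 0 0 0 0 3" --pt "1 0 0 0 0 0 4" --pt "1 0 0 0 0 0 4" --pt "1 0 0 0 0 0 4" --pt "1 0 0 0 0 0 4" --pt "1 0 0 0 0 0 3" --pt "1 0 0 0 0 0 0" --pt "1 0 0 0 0 0 0" --pt "1 0 0 0 0 0 0"

```text
t: 9.42
eef_pos: [0.4557, 0.2907, 0.1215]
ee_rot: [-3.141, 0.0, 0.19]
force: [-3.2, 4.6, -0.1]
width: 0.0138
gripper_force: 50.0
```

```bash
python3 look.py 3
```

```text
9.4167 [0.4557 0.2907 0.1215] [-3.141  0.     0.19 ] q5 0.8313626362533436 F [-3.2  4.6 -0.1] M [ 1.424  1.602 -0.096] 0.0137803061758973 49.95953857898712
[]
[[  5   9  11  32  49  24   6   6   6   3   6   2   6   4   4   1   5]
 [  6   8  98  58  50  20   7   8   3   3   1   2   4   3   3   8   6]
 [  4  77 150  24  42  29   5   3   3   2   5   2   2   3   3   5   3]
 [ 80 187  45  92 100  18   4   9   2   3   4  11   2   4   6   2   4]
 [181  91  92 191 112   2   4   2   2   3   4   2   4   2   5   0   2]
 [ 82  78 179 170  18   6   1   2   4   9   5   5   7   3  11   1   5]
 [  8 129 147  31  21   1  13   4   4   5   1   2   5   4   5   4   5]
 [ 99 164  49   5   4  13   3   4   4   2   1   2   3   5   7   2   3]
 [137  49  13   3   6   9   1   6   5   6   0   2   0   5   3   3   5]
 [ 15   7   9   9  25   9   7   0   4   9   0   7   6   4   1   4   5]
 [ 13  13  22  13   5   2   3   5   2   4   1   2   4   6   5   4   4]
 [ 10   6   2   8   5   3   5   1   1   4   2   4   0   2   5   2   3]
 [  6   5   3   3  11   6   2   4   2   6   2   3   3   7   4   4   3]
 [  9   5   7  17  10  13   3   3   6   4   1   9   3   2   4   2   5]]
```

```bash
python3 - <<'E'
import numpy as np,cv2
o=[cv2.resize(np.load(f'side_{k}.npy')[275:335,200:280,::-1],None,fx=5,fy=5,interpolation=cv2.INTER_CUBIC) for k in (1,3)]
cv2.imwrite('pics/d3.png',np.hstack(o))
E
```

```text
(no output)
```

View pics/d3.png

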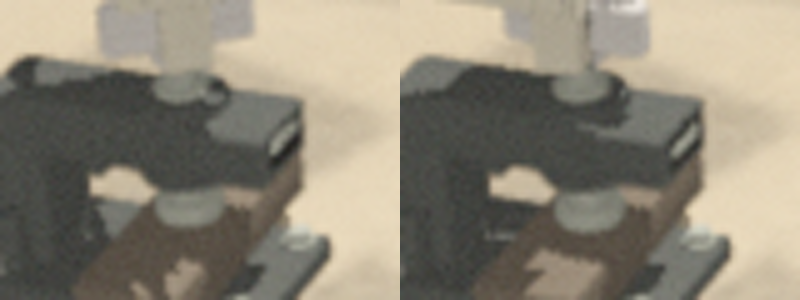

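The tab is still in: the slot at left-panel (285,135) only gained some light from moving shadows. I'll go on in small steps.

servo_tool --pt "1 0 0 0 0 0 3" --pt "1 0 0 0 0 0 3" --pt "1 0 0 0 0 0 2" --pt "1 0 0 0 0 0 0" --pt "1 0 0 0 0 0 0" --pt "1 0 0 0 0 0 0" --pt "1 0 0 0 0 0 0" --pt "1 0 0 0 0 0 0"

```text
t: 10.18
eef_pos: [0.4557, 0.2908, 0.1215]
ee_rot: [-3.141, 0.0, 0.051]
force: [-5.0, 4.7, -0.2]
width: 0.0135
gripper_force: 50.0
```

```bash
sed -i "s/'side_ref.npy'/'side_3.npy'/" look.py; python3 look.py 4
```

```text
10.1833 [0.4557 0.2908 0.1215] [-3.141  0.     0.051] q5 0.6918269448779919 F [-5.   4.7 -0.2] M [ 1.582  1.709 -0.072] 0.013490620382287401 49.959518909454346
[(0.34, array([0.437, 0.299, 0.136]))]
[[ 1 13  4 17 22 13  6  6  7  6  7 10  2  1  2  7  4]
 [13  5  3 61  7 14 10  4  2 13  2  3  7  6  3  6  3]
 [ 0 19 55 93 11  8  5  2  8  3  5  2  0  3  1  3  7]
 [14 49 79 68  5  4  2  4  3  2  2  9  4  3  2  6  2]
 [41 40 44 35  3  6  8  2  3  7  2  3  8  3  8  3  5]
 [51 36  4 11 27  7  2  1  6  6  6  2  1  3 12  2  7]
 [20  3 25 46 25  5  6  4  3  2  8  1  7  3  7  5  5]
 [ 7 14 16  3  7  5  6  7  2  3  2  6  5  1  1  2  3]
 [ 9 11  3 10  7  5  3  1  5  4  5  1  2  1  1  1  3]
 [ 6  4  4 10 21  6  2  6  3  2  4  8  5 11  1  8  2]
 [ 4  4 13 16  8  3  2  2  4  8  3  1  2  7  6  5  2]
 [ 9  2  8  5  7  8 10  2  2  2  1  4  4  2  6  3  3]
 [ 4  4  3  8  6 10  2  2  1  5  2  4  2  8  4  3  2]
 [ 8  7 12 10  4  7  3  4  3  2  2  9  8  6  5  4  8]]
```

servo_tool --pt "1 0 0 0 0 0 3" --pt "1 0 0 0 0 0 3" --pt "1 0 0 0 0 0 2" --pt "1 0 0 0 0 0 0" --pt "1 0 0 0 0 0 0" --pt "1 0 0 0 0 0 0" --pt "1 0 0 0 0 0 0" --pt "1 0 0 0 0 0 0"

```text
t: 10.95
eef_pos: [0.4557, 0.291, 0.1215]
ee_rot: [-3.14, 0.0, -0.089]
force: [-4.1, 5.3, -0.2]
width: 0.0137
gripper_force: 50.0
```

```bash
python3 look.py 5
```

```text
10.95 [0.4557 0.291  0.1215] [-3.14   0.    -0.089] q5 0.5521957952971611 F [-4.1  5.3 -0.2] M [ 1.745  1.716 -0.042] 0.01373760571897939 49.95977818965912
[]
[[  3   6  12  15  14  17   4   9   4   1   7  11   8   4   3   9   2]
 [  5  12   3 107  48  12   5   5   2   6   2   1   4   3   3   9   3]
 [  4  17  62 167  68  11   6   5   2   3   4   5   2   3   5   2   7]
 [  5  49 113  96  20  10   3   5   7   1   4  12   3   1   3   3   9]
 [ 32  62  74  39  10   6   7   2   6   7  11   3   2   2   2   3   2]
 [ 90  64   2  57  68   8   3   4   8   3   6   4  12   1  13   7   8]
 [ 24   6  68  93  10   2   3   2   3   3   3   5   6   4   1   7   3]
 [ 14  41  52  11  17   3   3   4   4   8   1   2   5   2   6   1   2]
 [ 66  41  14   8   9  18   3   2   3   3   3   4   2   7   2   0   2]
 [ 95   5  17   8  18   4   6   3   4   1   7   3   1   4   1   5   4]
 [  4   7  20  13   5   2   6   0   2   5   4   4   2   1   4   2   2]
 [  7  16   8   7   7   9   8   2   3   2   3   2   1   3   2   5   1]
 [  4   6   3   3  12  11   4   1   2   7   8   1   2   9   6   4   1]
 [  4   9  14  13   6   1   6   1   4   3   0   5   2   1   1   1   4]]
```

servo_tool --pt "1 0 0 0 0 0 3" --pt "1 0 0 0 0 0 3" --pt "1 0 0 0 0 0 1" --pt "1 0 0 0 0 0 0" --pt "1 0 0 0 0 0 0" --pt "1 0 0 0 0 0 0" --pt "1 0 0 0 0 0 0" --pt "1 0 0 0 0 0 0"

```text
t: 11.72
eef_pos: [0.4557, 0.2911, 0.1215]
ee_rot: [-3.14, 0.0, -0.211]
force: [-5.2, 5.2, -0.7]
width: 0.0138
gripper_force: 50.0
```

```bash
python3 look.py 6; python3 - <<'E'
import numpy as np,cv2
o=[cv2.resize(np.load(f'side_{k}.npy')[265:335,210:274,::-1],None,fx=4,fy=4,interpolation=cv2.INTER_CUBIC) for k in (3,5,6)]
cv2.imwrite('pics/d6.png',np.hstack(o))
E
```

```text
11.7167 [0.4557 0.2911 0.1215] [-3.14   0.    -0.211] q5 0.43019995622044643 F [-5.2  5.2 -0.7] M [1.872 1.777 0.046] 0.013800960258429551 49.96827006340027
[]
[[  1  18   7  21   9   4   3   9   9   3   7   9   2   4   1   2  10]
 [  4   2   7 117  37  10   3   1   7   4   3   2   6   2   3   4   4]
 [  5  16  52 118  56  22   3   8   2   4   9   1   1   6   3   4   2]
 [ 19  39  79  49   7   9   2   1   3   2   5   7   4   8   3   3   6]
 [ 40  47  41  20  26  12   4   0   2  11   9   2   6   2   7   5   1]
 [ 65  48  23  64  70   4   4   2   6   7   1   1   6   4   8  10   6]
 [ 19  17 120 130  21   4   5   3   4   2   3   2   2   2   6   3   7]
 [ 35 112 116  25  14  11   6   3   1   4   6   1   2   3   5   3   3]
 [ 94 105  25  12   7  13   3   6   2   5   3   2   6   1   2  11   7]
 [104  24   9   8  22  13   8   3   4   6   5   4   5  12   2   8   6]
 [ 11  11  19  15   5   5   6   2   3  10   4   4   3   6   1   1   3]
 [  2   3   4  13   6   4   3   3   4   6   3   3   3   2   2   2   8]
 [ 12   7   3   2   1   7   1   6   4   8   1   2   9   6   3   3   2]
 [  5   8  11   6   6   8   2   1   2   2   2   1   4   0   2   1   7]]
```

View pics/d6.png

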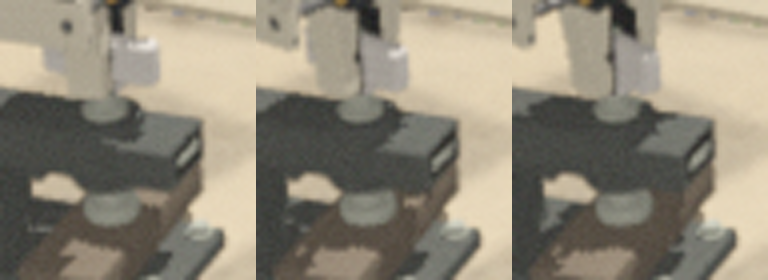

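No tab yet in any panel: the slot at about (185,150) is flush. I'll take smaller steps and print where the tip should appear.

servo_tool --pt "1 0 0 0 0 0 2" --pt "1 0 0 0 0 0 2" --pt "1 0 0 0 0 0 1" --pt "1 0 0 0 0 0 0" --pt "1 0 0 0 0 0 0" --pt "1 0 0 0 0 0 0" --pt "1 0 0 0 0 0 0" --pt "1 0 0 0 0 0 0"

```text
t: 12.48
eef_pos: [0.4558, 0.2911, 0.1215]
ee_rot: [-3.14, 0.0, -0.298]
force: [-4.5, 5.6, -1.5]
width: 0.0138
gripper_force: 50.0
```

```bash
cat >> look.py <<'E'
c=np.array([.4557,.2909,.0855]); n=np.array([-.975,-.227,0])
print(pix(g,c+.05*n),pix(g,c+.064*n))
E
python3 look.py 7
```

```text
12.4833 [0.4558 0.2911 0.1215] [-3.14   0.    -0.298] q5 0.3429403948615642 F [-4.5  5.6 -1.5] M [1.901 1.768 0.101] 0.013806728414550292 49.973591566085815
[]
[[ 14   6   5  18   9   9   6   7   6   2  10   4   5   3   3   5   3]
 [  2   6   5 103  33  19   5   7   5   3   2   3   4   8   1  11   7]
 [  5  15  55 105  90 136  39  10  11   5   2   0   1   3   2   6   3]
 [  5  44  70  50 251 277  95  47  40  16   5  14   1   1   3   6   5]
 [ 38  89  33 172 338 297  98  61  42  29  15   3   6   2   6   3   2]
 [129  17 164 319 445 296 104  49  27  61  26   4   3   7   8   6  10]
 [  5 152 315 444 413 243  79  25  70  63  19   2   1   7   6   8   5]
 [145 313 431 420 324 161  34  62  56  24   7   2   1   4   1   4   2]
 [232 373 400 332 276 114  43  65  18   1   1   1   4   3   3   0   5]
 [220 223 169 156 119  37  19  14   6   5   3   5   2   7   0   4   1]
 [114 124  88 101  85  28   3   4   2   6   4   2   2   1   7   4   0]
 [ 15   5   6   5   3   3   3   2   5   2   2   1   1   2   3   3   1]
 [ 20  10   9  12   5  10   5   6   4   1   0   6   1  11   2   2   3]
 [  7   7  10  12   8   5   6   2   1   2   1   4   6   4   2   1   7]]
[257.2746991 302.4598053] [263.09485525 303.24622674]
```

The nose region changed strongly out to column 264, where the popped tab's tip was predicted. I'll release and lift off.

servo_tool --pt "-1 0 0 0 0 0 0" --pt "-1 0 0 0 0 0 0" --pt "-1 0 0 0 0 0 0" --pt "-1 0 0 0 0 0 0" --pt "-1 0 0 0 0 0 0" --pt "-1 0 0 0 0 0 0" --pt "-1 0 0 0 0 0 0" --pt "-1 0 0 0 0 0 0" --pt "-1 0 0 -10 0 0 0" --pt "-1 0 0 -20 0 0 0" --pt "-1 0 0 -25 0 0 0" --pt "-1 0 0 -25 0 0 0" --pt "-1 0 0 -25 0 0 0" --pt "-1 0 0 -15 0 0 0" --pt "-1 0 0 0 0 0 0" --pt "-1 0 0 0 0 0 0"

```text
t: 13.92
eef_pos: [0.4562, 0.2906, 0.2432]
ee_rot: [-3.139, -0.001, -0.299]
force: [-1.1, 0.1, -1.5]
width: 0.0873
gripper_force: 0.0
```

```bash
python3 look.py 8 | head -2; python3 - <<'E'
import numpy as np,cv2
o=[cv2.resize(np.load(f'side_{k}.npy')[255:345,190:280,::-1],None,fx=4,fy=4,interpolation=cv2.INTER_CUBIC) for k in ('ref',8)]
cv2.imwrite('pics/d8.png',np.hstack(o))
E
```

```text
13.9167 [0.4562 0.2906 0.2432] [-3.139e+00 -1.000e-03 -2.990e-01] q5 0.34216705786507545 F [-1.1  0.1 -1.5] M [-0.094  0.221  0.021] 0.08733603827457469 0.0
[(0.42, array([0.395, 0.288, 0.087]))]
```

View pics/d8.png

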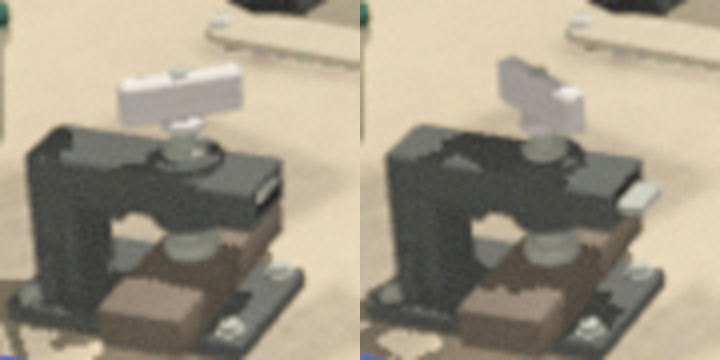

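The right panel shows the tab standing out at (640,197). The handle has turned and is free, and the stone hasn't moved. I'll hand the job in.

```bash
python3 -c "
from station import arm; print(arm.job_done())"
```

```text
the job is handed in; nothing more can be done
None
```

I turned the handle of the clamp holding the stone clockwise about 66° until its tab popped out, stopped within about 5° of that, let go and handed the job in at about 14 s; the last picture shows the tab out and the stone where it lay, but no verdict came back.

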